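# Dim the lamp and hold its shutter half open

## Robot

A 6-joint arm with a two-finger parallel gripper is mounted at the origin on the work surface. World frame = base frame: x ahead of the robot, y to its left, z up, the work surface at z = 0. Lengths are in m, angles in rad, forces in N, time in s.
With the tool pointing down it reaches from about 0.275 to 0.975 m from the base axis. Payload 8.4 kg.
Tool frame: the origin (TCP) lies on the centre line of the jaws, within the pads' length; the fingertips stand 17 mm ahead of it and the grasp point (between the pads) lies 2 mm behind it; y points along the fingers, x is the direction in which the jaws open and shut, and the axes are right-handed (so a half turn about y gives the same grasp; the last joint's range is limited). The gripper opens to 92 mm and grips with 3 to 60 N. Pads are 20 mm wide; open, the fingers measure 128 mm over their backs; the gripper's body (75 mm by 189 mm) begins 69 mm behind the grasp point.
Start: joints at [1.281, 0.353, 1.633, -0, 1.155, -0.002], TCP at [0.177, 0.599, 0.232] pointing down, gripper open.
Joint ranges: [-2.63, 2.63], [-0.92, 2.1], [0.06, 2.66], [-1.3, 4.44], [0, 2.69], [-3.02, 3.02]. Speed limits (rad/s): [2.22, 2.22, 2.79, 3.14, 3.14, 3.14].

## Interface

Orientations are given as a 3x3 rotation matrix whose columns are the frame's x, y, z axes.
In Python, from bench import bot, kin, eyes, ticket, get_time_s, get_joint_positions, get_dq, get_joint_torque, get_tool_pos, get_ee_rot, get_force, get_torque, get_gripper_width gives the robot as it stands. Calls block until the motion is done:
- bot.reach(position, orientation): joint-space move of the TCP to a pose.
- bot.move_l(position, ori=None, rate=0.15): straight line of the TCP; ori=None keeps the orientation; rate is the mean speed in m/s.
- bot.set_joints(angles): joint-space move.
- bot.set_gripper(opening): finger opening in m; the grip force is fixed at half the most; returns when the fingers have stopped.
- bot.pause(seconds).
- kin.ik(position, orientation): joint angles nearest the present ones, or None.
- eyes.camera(name): name is "scene" or "side" or "wrist"; returns (picture, depth): 480x640x3 uint8, red, green, blue; 480x640 float32, m along the optical axis (not along the pixel's ray), 0 where there is no reading.
- eyes.camera_info(name): a dict with "fovy" (degrees; the focal length in pixels is half the picture's height over the tangent of half this angle, whatever the lens; pixels are square), "cx", "cy" (the principal point, pixels), "R" (3x3) and "t" (3): a world point X has camera coordinates R X + t. Camera axes: x right, y down, z forward; pixel columns grow to the right and rows downward; lengths in m; the calibration is good to about 2 mm. A picture is of the moment at which its call begins: read the wrist's pose just before it. camera_info takes no time and is no camera call; for the wrist camera it gives the pose at the moment of the call.
A pose or a line that the arm cannot do raises bot.IKError and nothing moves.
- ticket.job_done(): hands the job in, once; it reports no verdict.
Readings, each from a call of its own:
- get_time_s(): time.
- get_joint_positions(): joint angles.
- get_dq(): joint speeds.
- get_joint_torque(): joint torques, N m.
- get_tool_pos(): TCP position.
- get_ee_rot(): TCP orientation.
- get_force(): force on the tool from outside, world axes, zero at the start.
- get_torque(): the same for the moment, N m.
- get_gripper_width(): finger opening in m.
Only numpy, scipy, OpenCV 4.12 (cv2) and the standard library are available. Lean on these libraries where they do the work, as an engineer would, in place of code of your own. Each camera call takes 0.05 s, during which the arm holds its last target. There are 200 camera calls.

## Task

On the white microscope lamp unit, first slide the black dimmer grip along its track until it is level with the small black pointer clip beside the track, while the shutter is still shut. Then slide the sprung steel shutter by its upright tab to half of its travel, so that half of the light window is uncovered, and hold it there against the spring: finish while the gripper is still holding the tab at half travel, and do not let go. Leave the bottle, the slide box and the dish where they stand.

Things in the scene. Friction and masses are not known exactly. Their poses are not given: they have to be found in the camera images.
- unit: The white lamp unit, a fixed box 220 (x) by 300 (y) by 80 mm high on the bench. Origin: centre of its underside. Its x points away from the robot at yaw 0; its y runs along the dimmer track and the shutter's slide. The dimmer track on its top is aluminium, along y, 40 wide, 150 long, 14 high, centred at x = -55, y = 0.
- window (a point): Centre of the opal light window on the unit's top (unit x = 45, y = -30, z = 80 mm), 50 (x) by 58 (y) mm, covered by the shutter when shut. Beside it two aluminium guide strips along y, 8 wide, 7 high, at unit x = 7 and 83, y from -80 to 105; the one at x = 7 has dark lines level with the tab's centre for shut, half (thicker) and open.
- dimmer (a joint): Travel of the dimmer grip along its track in m, 0 to 0.10, growing towards the unit's +y. It starts between 0 and 0.025, slides with about 1.5 N of friction and stays where it is left. The grip's centre is at unit y = -50 mm + travel.
- dimmer_top (a point): Centre of the top face of the dimmer grip: a black upright block 28 (x) by 20 (y) by 40 mm high, its underside 0.5 mm above the track, so its top is 134.5 mm above the bench. Axes as the unit's.
- pointer: Small black pointer clip fixed on the dimmer scale, on the shutter side of the track: 19 (x) by 10 (y) by 13 mm high, its point facing the track. Origin: on its centre line, at its underside 80 mm above the bench, 31 mm (unit x) from the track's centre line. Axes as the unit's. The dimmer is level with it when the grip's centre has the same unit y.
- shutter (a joint): Travel of the shutter in m: 0 shut (as it starts), 0.06 fully open, 0.03 half. It opens towards the unit's +y. The return spring pushes it shut with 2.7 N at 0, 8.1 N at 0.03 and 13.5 N at 0.06.
- shutter_tab (a point): Centre of the shutter's upright steel tab, a plate 26 (x) by 10 (y) by 45 mm high, from 85 to 130 mm above the bench. It stands near the +y end of the flat steel blade (64 by 80 by 3 mm, top 85 mm above the bench), at unit x = 45, y = 12 mm when shut. Axes as the unit's.
- bottle: Bystander: loose white round bottle, 68 mm across, 150 mm high, blue cap, on the bench beside the unit's +y end. Origin: centre of its underside.
- slidebox: Bystander: loose grey and white slide box, 87 by 102 by 37 mm, on the bench beside the unit's -y end. Origin: centre of its underside.
- dish: Bystander: loose clear shallow dish, 90 mm across, 16 mm high, on the bench on the unit's far (+x) side. Origin: centre of its underside.

How it is judged:
By the outcome, as a careful person would: the job done as asked, in the order asked, and still so for the second after the job is handed in, while the arm keeps its last pose, push and grip.
It also fails if it takes over 38 s, if anything falls off the work surface, if the arm or the gripper's body presses on something with over 40 N, if the wrist force passes 120 N, or if a joint passes its speed limit or range.

## Working session

There is one attempt and no reset: what is moved stays moved. The work goes in short steps, each a Python script; the robot and the scene stay as the last script left them, time stands still between calls to the robot, and variables do not carry over. Pictures are saved under pics/ and viewed, about 8 in all and at most 12, crops included, and the job is handed in when it is done.

```bash
mkdir -p pics; ls; python3 - <<'E'
from bench import *
import cv2,numpy as np
a=[]
for n in ("scene","side"):
    im,d=eyes.camera(n); i=eyes.camera_info(n); np.savez(f"pics/{n}0.npz",im=im,d=d)
    print(n,i); cv2.imwrite(f"pics/{n}0.png",im[:,:,::-1]); 
print(get_ee_rot(),get_time_s())
E
```

```text
pics
scene {'fovy': 54.69467975206705, 'cx': 322.0276903531766, 'cy': 243.5010372563724, 'R': array([[-0.21722055,  0.97607898, -0.00922227],
       [ 0.8007861 ,  0.17279172, -0.57348465],
       [-0.55817278, -0.13195772, -0.8191644 ]]), 't': array([ 0.07109747, -0.43535441,  1.41424699])}
side {'fovy': 56.05900677882694, 'cx': 318.69419607729776, 'cy': 241.69233859513625, 'R': array([[ 0.98432978, -0.17564275,  0.01563653],
       [-0.11108698, -0.68651992, -0.71857504],
       [ 0.13694728,  0.7055778 , -0.69527363]]), 't': array([-0.62787409,  0.20449929,  0.79022911])}
[[ 2.83844289e-01 -3.26251460e-04 -9.58870332e-01]
 [ 9.58869639e-01 -1.15244801e-03  2.83844476e-01]
 [-1.19765288e-03 -9.99999283e-01 -1.42831651e-05]] 0.1
```

View pics/scene0.png

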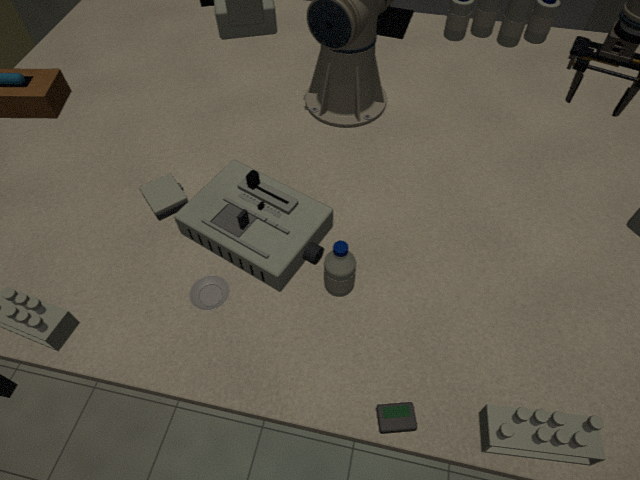

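View pics/side0.png

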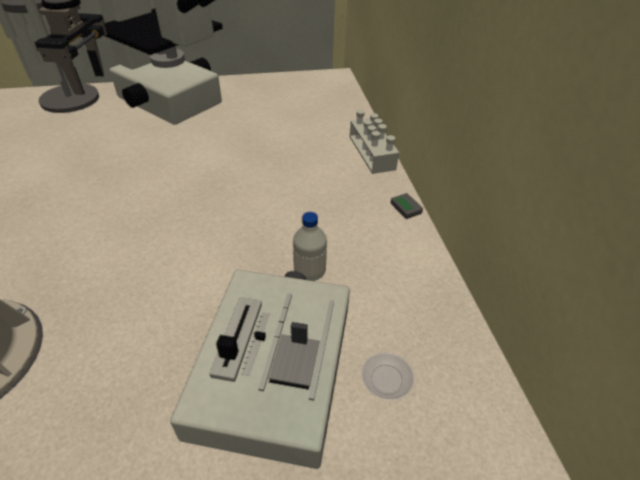

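The scene view shows the unit at about (255,220), with the grip at (253,180), the pointer at (261,205) and the tab at (243,219). In the side view the grip is at (228,347), the pointer at (260,336) and the tab at (300,333). Next I fit the unit's pose from depth, then the dark blobs.

```bash
cat > h.py <<'E'
import numpy as np,cv2
def foc(i): return 240/np.tan(np.radians(i["fovy"]/2))
def cloud(d,i):
    v,u=np.mgrid[:480,:640]; f=foc(i)
    c=np.stack([(u-i["cx"])/f*d,(v-i["cy"])/f*d,d],-1)
    return (c-i["t"])@i["R"]          # world
def ray(u,v,i,z):
    f=foc(i); r=np.array([(u-i["cx"])/f,(v-i["cy"])/f,1])@i["R"]; o=-i["R"].T@i["t"]
    return o+r*(z-o[2])/r[2]
def proj(X,i):
    c=i["R"]@X+i["t"]; f=foc(i); return c[:2]/c[2]*f+[i["cx"],i["cy"]]
E
python3 - <<'E'
from bench import *
from h import *
for n,c in(("scene",(255,220)),("side",(265,365))):
    q=np.load(f"pics/{n}0.npz"); im,d=q["im"],q["d"]; i=eyes.camera_info(n); P=cloud(d,i)
    m=((abs(P[...,2]-.083)<.008)&(d>0)).astype(np.uint8)
    k,l,s,ce=cv2.connectedComponentsWithStats(m)
    b=max(range(1,k),key=lambda j:s[j,4]*(np.hypot(*(ce[j]-c))<60))
    X=P[l==b]; r=cv2.minAreaRect((X[:,:2]*1000).astype(np.float32)); print(n,s[b],r,np.median(X[:,2]))
    dark=((im.max(2)<50)&(P[...,2]>.07)&(P[...,2]<.15)&(np.hypot(P[...,0]-r[0][0]/1e3,P[...,1]-r[0][1]/1e3)<.2)).astype(np.uint8)
    k,l,s,ce=cv2.connectedComponentsWithStats(dark)
    for j in range(1,k):
        if s[j,4]>8: print(s[j],ce[j].round(1),np.median(P[l==j],0).round(4), P[l==j][:,2].max().round(4))
E
```

```text
scene [ 174  160  160  118 8636] ((536.158447265625, -114.5068359375), (302.7749938964844, 221.21258544921875), 69.06209564208984) 0.08151203951925305
[246 170  43  34 295] [258.8 184.2] [ 0.48   -0.1235  0.1129] 0.1387
[238 187  60  27 143] [266.1 202.5] [ 0.5128 -0.0979  0.0889] 0.0975
[237 209  13  21 175] [243. 219.] [ 0.5852 -0.1172  0.1153] 0.1337
[310 213  22  27  41] [320.7 226.4] [0.5356 0.0447 0.0724] 0.0812
[293 241  16  21  28] [300.6 250.9] [0.612  0.0172 0.0737] 0.078
[278 265  13  14  21] [283.2 272.1] [ 0.6739 -0.0067  0.0733] 0.0776
side [  170   270   180   182 19932] ((536.6013793945312, -114.63851928710938), (300.4049987792969, 219.1441650390625), 69.41928100585938) 0.0800989857287933
[217 306  31  60 499] [229.3 343.5] [ 0.4747 -0.1373  0.1213] 0.1363
[292 327  15  17 215] [298.7 334.8] [ 0.5826 -0.1237  0.109 ] 0.1299
[255 332  10   8  67] [259.5 335.6] [ 0.5212 -0.1024  0.0916] 0.0947
[270 380  38   9  98] [288.7 383.6] [ 0.557  -0.1877  0.0806] 0.0835
```

Both views agree: centre (0.5364, -0.1146), yaw about -20.8°. The tab checks out at unit (46, 8), close to the given (45, 12). I'll go above the pointer and look with the wrist camera.

```bash
cat >> h.py <<'E'
C=np.array([.5364,-.1146]); YAW=np.radians(-20.8); c_,s_=np.cos(YAW),np.sin(YAW); RU=np.array([[c_,-s_],[s_,c_]])
def W(x,y,z): return np.r_[C+RU@[x,y],z]
def U(p): return RU.T@(np.asarray(p)[:2]-C)
ORI=np.array([[-s_,0,-c_],[c_,0,-s_],[0,-1,0]])
E
python3 - <<'E'
from bench import *
from h import *
print(kin.ik(W(-.055,-.02,.29),ORI))
bot.reach(W(-.055,-.02,.29),ORI); bot.set_gripper(.05)
i=eyes.camera_info("wrist"); im,d=eyes.camera("wrist")
np.savez("pics/w1.npz",im=im,d=d,**i); cv2.imwrite("pics/w1.png",im[:,:,::-1])
print(i,get_tool_pos(),W(-.055,-.02,.29),get_time_s(),get_force())
for n,p in dict(dim=W(-.055,-.043,.1345),ptr=W(-.024,.006,.093),tab=W(.045,.012,.13)).items(): print(n,proj(p,i))
E
```

```text
[-0.2367652   0.0856181   1.84233405  0.          1.2136405  -1.44453304]
{'fovy': 68.2599926470682, 'cx': 320.0818377711913, 'cy': 238.5855018984261, 'R': array([[ 3.56077679e-01,  9.34456324e-01, -2.54290202e-04],
       [ 8.92963240e-01, -3.40186387e-01,  2.94770885e-01],
       [ 2.75364011e-01, -1.05188404e-01, -9.55567926e-01]]), 't': array([-0.06459151, -0.51589549,  0.30458437])} [ 0.47785785 -0.11376745  0.28997954] [ 0.47788245 -0.11376563  0.29      ] 3.6417 [ 0.2746172  -0.98842533 -0.03661484]
dim [293.74849092 226.62739666]
ptr [344.37083455 244.88082269]
tab [351.47749509 322.13591134]
```

View pics/w1.png

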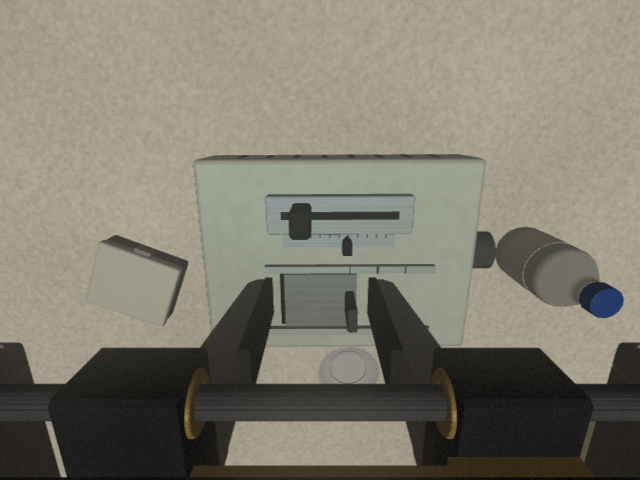

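The wrist view shows the grip at about (300,221), the pointer at (347,246) and the tab at (351,312). The half line is the thick one at (377,268), and the track and window match my projection to within a few pixels. I'll measure these to sub-pixel.

```bash
cat >> h.py <<'E'
def blobs(im,i,box,z,th=55,mina=15):
    u0,u1,v0,v1=box; m=np.zeros((480,640),np.uint8); m[v0:v1,u0:u1]=im[v0:v1,u0:u1].max(2)<th
    k,l,s,ce=cv2.connectedComponentsWithStats(m)
    for j in range(1,k):
        if s[j,4]>=mina:
            a=s[j]; print("box",a,"cen",ce[j].round(1),"U cen",(U(ray(*ce[j],i,z))*1e3).round(1),"y-span",*[(U(ray(x,ce[j][1],i,z))*1e3).round(1)[1] for x in(a[0]-.5,a[0]+a[2]-.5)])
E
python3 - <<'E'
from h import *
q=np.load("pics/w1.npz"); im=q["im"]; i={k:q[k] for k in("fovy","cx","cy","R","t")}
P=cloud(q["d"],i); m=(abs(P[...,2]-.08)<.004).astype(np.uint8); m[265:]=0
k,l,s,ce=cv2.connectedComponentsWithStats(m); b=1+s[1:,4].argmax(); X=P[l==b]; u=(X[:,:2]-C)@RU*1e3; print("top extents",np.percentile(u,[.2,99.8],axis=0).round(1),np.median(X[:,2]))
print("ptr z.093");blobs(im,i,(330,365,234,262),.093)
print("grip");blobs(im,i,(286,316,198,244),.1345)
print("lines");blobs(im,i,(340,440,262,275),.087,th=75,mina=3)
print("track ends");
for p in((266.5,215),(414,215)): print(U(ray(*p,i,.094))*1e3)
E
```

```text
top extents [[-110.2 -147. ]
 [   2.5  148.4]] 0.07994110724537777
ptr z.093
box [343 237   9  19 130] cen [346.6 247. ] U cen [-21.7   8.4] y-span 4.1 13.5
grip
box [286 204  30  35 505] cen [300.8 220.4] U cen [-60.8 -36.5] y-span -50.3 -23.3
lines
box [343 265  12   1  12] cen [348.5 265. ] U cen [ 0.8 11.3] y-span 4.9 17.8
box [356 265  11   1  11] cen [361. 265.] U cen [ 0.8 24.8] y-span 18.9 30.7
box [377 265  27   8  34] cen [387.3 265.8] U cen [ 1.8 53.2] y-span 41.5 70.6
box [405 265   2   2   3] cen [405.3 265.3] U cen [ 1.2 72.6] y-span 71.7 73.8
box [408 265   3   1   3] cen [409. 265.] U cen [ 0.8 76.5] y-span 74.9 78.1
box [413 265  11   1  11] cen [418. 265.] U cen [ 0.9 86.2] y-span 80.3 92.1
box [430 265   4   1   4] cen [431.5 265. ] U cen [  0.9 100.7] y-span 98.6 102.9
track ends
[-56.19448294 -73.41231411]
[-56.04859054  75.70927246]
```

```bash
python3 - <<'E'
from bench import *
from h import *
bot.reach(W(-.055,-.038,.165),ORI)
bot.move_l(W(-.055,-.038,.1185),rate=.1)
print(get_force(),get_time_s())
bot.set_gripper(0); print("w",get_gripper_width(),get_force())
bot.move_l(W(-.055,.0078,.1185),rate=.05)
print(U(get_tool_pos())*1e3,get_gripper_width(),get_force(),get_time_s())
i=eyes.camera_info("wrist"); im,d=eyes.camera("wrist")
np.savez("pics/w2.npz",im=im,d=d,**i); cv2.imwrite("pics/w2.png",im[:,:,::-1])
E
```

```text
[0.87636432 0.27275175 0.33294736] 4.8333
w 0.019745119371525805 [-0.22307396 -1.06810132  3.84996307]
[-54.99247592   8.20984139] 0.019993802259263633 [-0.77736231  1.42162736  6.02642684] 6.4583
```

View pics/w2.png

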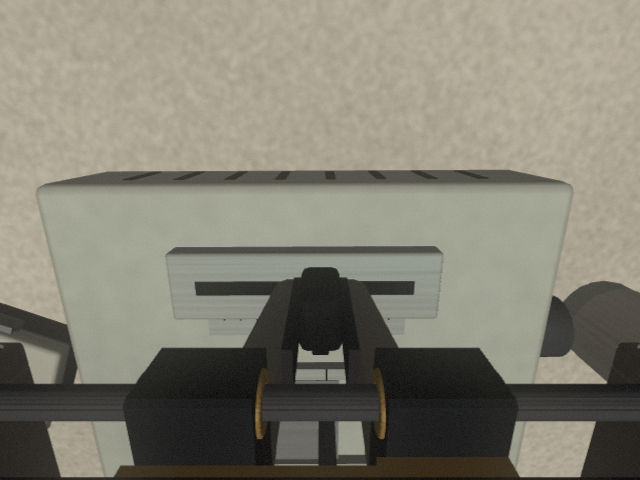

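The grip is held (width 20 mm, as it should be) and now centred at column 321, with the pointer's back edge just showing at (320,352). I'll release, rise and check from above.

```bash
python3 - <<'E'
from bench import *
from h import *
bot.set_gripper(.05)
bot.move_l(W(-.055,.0078,.24),rate=.15)
i=eyes.camera_info("wrist"); im,d=eyes.camera("wrist"); print(get_time_s())
np.savez("pics/w3.npz",im=im,d=d,**i); cv2.imwrite("pics/w3.png",cv2.resize(im[170:370,190:450,::-1],None,fx=3,fy=3,interpolation=cv2.INTER_CUBIC))
print(proj(W(-.055,.0078,.1345),i),proj(W(-.024,.0078,.093),i),proj(W(.007,.042,.087),i))
E
```

```text
8.125
[319.1956314  244.89643212] [319.38695982 263.24305744] [355.61872753 291.59820698]
```

View pics/w3.png

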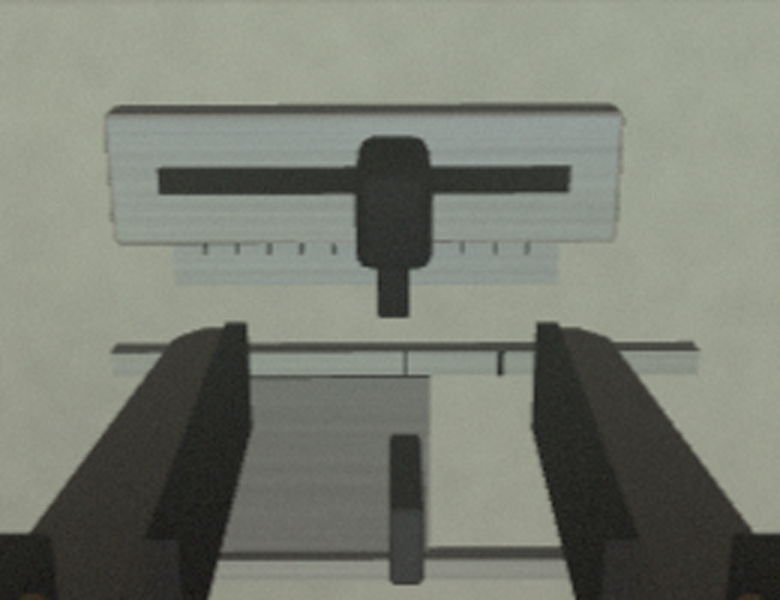

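The grip (crop columns 357–432) and the pointer (377–409) are level to within about 0.5 px, or 0.3 mm. The shutter is still shut. Using the grip, whose TCP position is known, as the reference, I'll work out the shut tab's position in TCP terms.

```bash
python3 - <<'E'
from bench import *
from h import *
q=np.load("pics/w3.npz"); im=q["im"]; i={k:q[k] for k in("fovy","cx","cy","R","t")}
g=im.astype(int).mean(2)
def edges(rows,a,b):   # strongest fall and rise of the row-mean profile, sub-pixel
    p=g[rows[0]:rows[1],a:b].mean(0); t=(p.max()+p.min())/2; x=np.where(p<t)[0]; l,r=x[0],x[-1]
    return a+l-(t-p[l])/(p[l-1]-p[l]), a+r+(t-p[r])/(p[r+1]-p[r])
for n,rows,a,b,v,z in(("grip top",(217,224),300,342,220,.1345),("grip top2",(236,246),300,342,241,.1345),("ptr",(262,273),310,333,266,.093),("tab",(318,336),312,341,327,.130),("shutline",(289,293),321,330,291,.087),("half",(289,293),350,363,291,.087)):
    e=edges(rows,a,b); print(n,np.round(e,2),[(U(ray(x,v,i,z))*1e3).round(2) for x in(*e,np.mean(e))])
E
```

```text
grip top [309.3  332.16] [array([-74.64,   0.41]), array([-74.63,  17.55]), array([-74.63,   8.98])]
grip top2 [307.88 333.64] [array([-58.14,  -0.83]), array([-58.12,  18.84]), array([-58.13,   9.  ])]
ptr [315.32 325.9 ] [array([-21.33,   4.11]), array([-21.33,  13.7 ]), array([-21.33,   8.9 ])]
tab [318.58 330.88] [array([18.97,  7.14]), array([18.98, 17.47]), array([18.98, 12.3 ])]
shutline [323.72 325.5 ] [array([ 6.36, 11.83]), array([ 6.36, 13.52]), array([ 6.36, 12.67])]
half [355.27 357.35] [array([ 6.38, 41.65]), array([ 6.38, 43.62]), array([ 6.38, 42.64])]
```

Grip 9.0 and pointer 8.9 mm, so they are level. The camera reads about 0.8 mm high against the TCP, so shut is about 11.9 and half about 41.9 mm in TCP terms. Now the shutter.

```bash
python3 - <<'E'
from bench import *
from h import *
bot.reach(W(.045,.012,.18),ORI)
bot.move_l(W(.045,.012,.109),rate=.1); print(get_force())
bot.set_gripper(0); print("w",get_gripper_width(),U(get_tool_pos())*1e3,U(get_force()+np.r_[C,0]),get_force())
for y in(.027,.0419):
    bot.move_l(W(.045,y,.109),rate=.05); print("w",get_gripper_width(),U(get_tool_pos())*1e3,get_tool_pos()[2],U(get_force()+np.r_[C,0]),get_time_s())
for n in("wrist","side","scene"):
    i=eyes.camera_info(n); im,d=eyes.camera(n); np.savez(f"pics/{n}4.npz",im=im,d=d,**i)
    u,v=proj(W(.03,.03,.1),i).astype(int) if n!="wrist" else (320,350); print(n,u,v)
    h=100 if n=="wrist" else 65
    s=im[max(v-h,0):v+h,u-h-30:u+h+30,::-1]; cv2.imwrite(f"pics/{n}4.png",cv2.resize(s,None,fx=390/s.shape[1],fy=390/s.shape[1],interpolation=cv2.INTER_CUBIC))
a=[cv2.imread(f"pics/{n}4.png") for n in("wrist","side")]; h=min(x.shape[0] for x in a)
cv2.imwrite("pics/both4.png",np.hstack([x[:h] for x in a]))
print(get_time_s())
E
```

```text
[ 0.22598841 -0.83476078 -0.20774067]
w 0.009946768433656328 [45.03428208 11.98807883] [-0.4829781   0.35716017] [-0.32467027  0.50539138  1.60218002]
w 0.009775360468312705 [44.96953574 26.87033158] 0.10905501846093603 [ 0.58623281 -4.8255998 ] 10.6583
w 0.01005037661637205 [44.88452934 41.21988121] 0.10904186065268652 [-0.34891366 -8.60567027] 11.1083
wrist 320 350
side 292 325
scene 254 221
11.2583
```

View pics/both4.png

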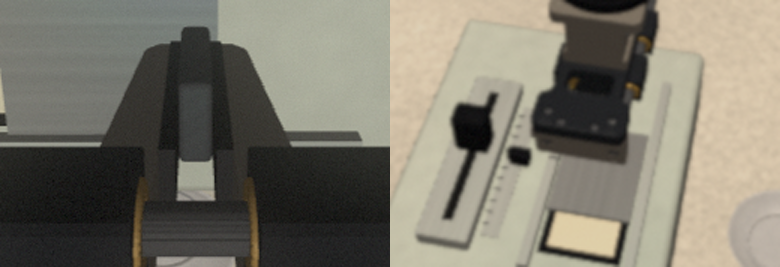

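The tab is held (width 10 mm) with the window half lit, and the -8.6 N reaction fits the spring at half travel. TCP reads 41.2 mm, so I'll let it settle, trim, and check the blade edges.

```bash
python3 - <<'E'
from bench import *
from h import *
def st(): print("U",(U(get_tool_pos())*1e3).round(2),"w",round(get_gripper_width(),5),"F",U(get_force()+np.r_[C,0]).round(2),"t",get_time_s())
bot.pause(.5); st()
y=.0419+(.0419-U(get_tool_pos())[1])
bot.move_l(W(.045,y,.109),rate=.05); bot.pause(.5); st()
i=eyes.camera_info("wrist"); im,d=eyes.camera("wrist"); np.savez("pics/w5.npz",im=im,d=d,**i)
j=eyes.camera_info("side"); im2,_=eyes.camera("side")
# lit window in the side view, unit frame at z=.0815
m=(im2.min(2)>0)&(im2[...,0]>150); v0,u0=np.array(proj(W(.045,-.045,.08),j)[::-1]).astype(int)
print("window px",u0,v0,im2[v0,u0])
ref=im2[v0,u0].astype(int); m=(abs(im2.astype(int)-ref).max(2)<45).astype(np.uint8); k,l,s,ce=cv2.connectedComponentsWithStats(m)
c=l==l[v0,u0]; vv,uu=np.where(c); pts=np.array([U(ray(a,b,j,.08))*1e3 for a,b in zip(uu,vv)]); print("lit",len(pts),np.percentile(pts,[3,97],axis=0).round(1))
cv2.imwrite("pics/w5.png",cv2.resize(np.hstack([im[200:400,200:440,::-1],im2[v0-100:v0+100,u0-120:u0+120,::-1]]),(780,325),interpolation=cv2.INTER_CUBIC))
E
```

```text
U [44.9  40.96] w 0.00983 F [-1.07 -7.91] t 11.7583
U [44.91 41.91] w 0.00974 F [-1.44 -8.01] t 12.5083
window px 290 374 [222 206 168]
lit 540 [[ 22.  -56.2]
 [ 68.1 -29.5]]
```

View pics/w5.png

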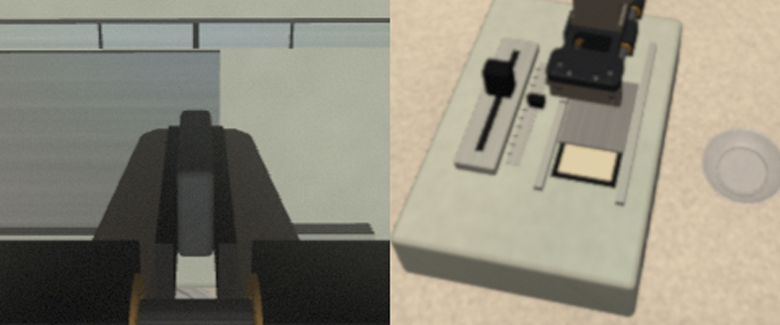

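The tab (crop column 195) is level with the thick half line (196). The lit strip spans y of about -59 to -29 mm, which is half the window, and the force is 8.0 N against 8.1 N expected. The grip is still level with the pointer.

```bash
python3 - <<'E'
from bench import *
from h import *
ticket.job_done(); print((U(get_tool_pos())*1e3).round(2),get_gripper_width(),get_time_s())
E
```

```text
the job is handed in; nothing more can be done
the job is handed in; nothing more can be done
```

I finished the job and handed it in at about 12.5 s, with the gripper still holding the shutter tab at half travel.

- **Dimmer:** I gripped the dimmer, slid it level with the pointer and let go while the shutter was still shut. From above, the grip read 9.0 mm and the pointer 8.9 mm along the unit's y axis.
- **Shutter:** I gripped the tab at 12.0 mm, slid it open and held it. On the first stop the arm settled about 1 mm short (40.96 mm), so I corrected it to 41.9 mm, or 29.9 mm of travel.
- **Last checks:** The tab lined up with the thick half line to about one picture pixel. The lit strip measured about half the window, the grip width was 9.7 mm, and the reaction was 8.0 N against the spring's 8.1 N.
- **Disagreements:** The wrist camera read about 0.8 mm high along y compared with the arm's own position. I allowed for that when setting the half position.
- **Not checked:** I did not measure the bottle, slide box or dish again afterwards. The arm never went near them, and the dish looked in place in the last side view. The position reading I tried to take after handing in was refused.

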